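# Snap ring onto the grinder hub, held spread at its groove

### The job

Take the spreader pliers by their two upright handles, squeeze them so that the snap ring in their jaws is fully spread, and lift them off the wooden stand. Slide the spread ring down over the upright hub of the coffee grinder's burr chamber and push the sprung collar with the ring all the way down to its stop, so that the ring is level with the groove in the hub. Finish while still holding: handles squeezed, ring spread and the collar pressed down by the ring; do not let go, and leave the jar, the mug and the dripper alone.

Things in the scene. Friction and masses are not known exactly. Their poses are not given: they have to be found in the camera images.
- pliers_grip (a point): Grip point of the loose spreader pliers (upright, about 230 g), midway between their two black handles, 120 mm above the ring's underside. z is up along the pliers, y runs from handle to handle: squeeze along y (a half turn is the same grasp). At rest the handles lean apart, 41 mm over their outsides here; fully squeezed they are parallel, 30 mm over the outsides, against a stop.
- pliers: The pliers, origin at the centre of the ring's underside, axes as the grip point. Each black handle is 18 mm wide along x, 9 mm thick and spans 87 to 143 mm above the origin; nothing is higher. The spring needs about 6 N per handle at full squeeze; a grip of 30 to 60 N keeps them shut without slipping. Jaws reach down on both sides of the ring from a link at 58 to 72 mm; the space between is free.
- ring_centre (a point): Centre of the dark steel snap ring in the jaws, 118 mm straight below the grip point; the ring is 4 mm thick and stays on the jaws. Bore at rest 25 mm, outside 38 mm along y. Spread, its two gripping sides move out along y by 6.5 mm each and clear the 30 mm hub by about 2.8 mm all round. Its bow reaches 23 mm to +x, the gap with two ears 17 mm to -x.
- stand: Fixed wooden stand of the pliers: plate 120 x 120 x 15 mm with an upright peg 19 mm across and 22 mm tall that stands inside the ring; origin at the centre of the plate's underside. Lift the pliers straight up off it.
- groove (a point): Centre of the groove in the grinder hub, on the hub axis, 95 mm above the work surface; hidden by the collar at the start. The burr chamber is fixed: plywood plate 150 x 150 x 14 mm, aluminium housing 120 mm across, dark burr disc, upright plain steel hub of 30 mm diameter. z is up along the hub.
- collar_top (a point): Centre of the flat top of the sprung aluminium collar round the hub: 60 mm across, 14 mm thick, its top 105 mm above the work surface when up.
- hub_top (a point): Centre of the hub's top end, 130 mm above the work surface and 35 mm above the groove; the top 8 mm taper from 30 to 18 mm diameter.
- lever_left (a joint): Angle of one pliers lever (the other mirrors it): 0 = handles at rest and ring closed, 0.10 rad = handles fully squeezed and ring fully spread.
- collar (a joint): Travel of the collar down the hub: 0 = up, 0.0125 m = down on its firm stop. Its spring takes about 6 N at first and 10 N at the stop. With the spread ring resting on the collar and the collar at the stop, the ring is level with the groove.
- jar: Bystander: storage jar with wooden lid, 94 mm across, 169 mm tall; origin at the centre of its underside.
- mug: Bystander: amber glass mug, 76 mm across, 75 mm tall; origin at the centre of its underside.
- dripper: Bystander: steel cup-shaped dripper, 90 mm across, 65 mm tall; origin at the centre of its underside.
There are look-alikes about, which are no part of the job. What is shaped like the pliers but blue or orange is not meant.

How it is judged (in metres and radians):
On the way, in this order (a step that is already met when the one before it is completed fails the run):
1. the pliers are held by the fingers and lifted clear of the stand (ring more than 50 mm above the work surface) (height (world z) of ring_centre above 0.05 m and contact force between the fingers and pliers above 2 N and horizontal distance between ring_centre and groove above 0.05 m), for 0.2 s.
2. the ring, spread, is round the hub below its top (z of ring_centre in the frame of groove below 0.03 m and horizontal distance between ring_centre and groove below 0.006 m and value of joint lever_left above 0.075 rad), for 0.05 s.
At the end, for the whole second after the job is handed in: Through the last second the fingers squeeze the pliers (over 5 N, lever over 0.085 rad); the ring is within 5 mm of the hub axis, 3 mm of groove height and 0.12 rad of level, at rest, and itself holds the collar down at least 10 mm with over 3 N; the robot does not touch the collar (value of joint collar above 0.01 m and value of joint lever_left above 0.085 rad and horizontal distance between ring_centre and groove below 0.005 m and z of ring_centre in the frame of groove between -0.003 and 0.003 m and angle between the z axis of ring_centre and the z axis of groove, either way round below 0.12 rad and contact force between pliers and collar above 3 N and contact force between each of the arm, the fingers and collar below 0.5 N and contact force between the fingers and pliers above 5 N and linear speed of pliers below 0.02 m/s); the arm keeps its last pose, push and grip.
It fails at once if the jar, mug or dripper is moved more than 20 mm (distance of any of jar, mug, dripper from where it was at the start of the episode above 0.02 m).
It fails at once if the robot pushes the collar itself (contact force between the arm and collar above 2 N).
It also fails if it takes over 45 s, if anything falls off the work surface, if the arm or the gripper's body presses on something with over 40 N, if the wrist force passes 120 N, or if a joint passes its speed limit or range.

### The arm

A 6-joint arm with a two-finger parallel gripper is mounted at the origin on the work surface. World frame = base frame: x ahead of the robot, y to its left, z up, the work surface at z = 0. Lengths are in mm, angles in rad, forces in N, time in s.
With the tool pointing down it reaches from about 350 to 875 mm from the base axis. Payload 4.2 kg.
Tool frame: the origin (TCP) lies on the centre line of the jaws, within the pads' length; the fingertips stand 14 mm ahead of it and the grasp point (between the pads) lies 5 mm behind it (tcp_to_tips is the distance from the TCP to the fingertips, in mm); z points along the fingers, y is the direction in which the jaws open and shut (so a half turn about z gives the same grasp; the last joint's range is limited). The gripper opens to 85 mm and grips with 20 to 120 N. Pads are 22 mm wide; open, the fingers measure 114 mm over their backs; the gripper's body (76 mm by 85 mm) begins 54 mm behind the grasp point. The pads swing forward as they close: fully open they stand 13 mm farther back than shut.
Start: joints at [1.577, 0.385, 0.008, 0, -1.194, -0.259], TCP at [156.291, 605.122, 207.112] pointing down, gripper open.
Joint ranges: [-3.14, 3.14], [-1.21, 2.06], [-1.07, 1.41], [-3.16, 2.05], [-2.99, -0.16], [-3.1, 3.1]. Speed limits (rad/s): [2.79, 2.79, 3.14, 3.14, 3.14, 3.14].

### API

Orientations are given as a unit quaternion [x, y, z, w].
In Python, from bench import read_state, get_image, job_done, tcp_to_tips gives the robot as it stands. The module is installed in compiled form; this text tells all that it offers.
- The arm moves only by the tool play_rows, never from a script. Its argument "targets" is a list of rows, each an object of numbers: "gripper": the gripper's target within -1 to 1 (shut at 1, half-way at 0, fully open at -1); "tx", "ty", "tz": the shift along the tool's x, y, z scaled (see below); "spin": the turn about the tool's z scaled (see below). A call has 1 to 12 rows; each row is the pose to reach, as a shift and turn from the pose commanded when the call began, along the tool's axes at that moment; what a row does not reach only later rows make up. The controller multiplies each number of a shift by 0.25 m and each number of a turn by pi/4 rad. A row lasts 1/8 s, in which the tool goes at most 62.5 mm and 10.7 degrees, less where a joint would pass 70% of its speed; a pose out of reach is approached as far as the arm can. A call with a number of a shift or a turn outside -1 to 1 is refused whole. A call with a gripper value outside its range is refused whole. The fingers move at their own pace and stop on an object; the grip force is fixed at half the most. Time passes only in rows, so rows that repeat a pose let the fingers close. It gives the time, the measured TCP pose, the force and the opening at its end, in the units of the state.
- read_state(): the state, without advancing time (a new reading comes with each control period).
- get_image(name): name is "side" or "top" or "wrist"; returns a dict with "frame" (400x640x3 uint8, red, green, blue), "depth" (400x640 float32, mm along the optical axis (not along the pixel's ray), 0 where there is no reading), "mtx" (3x3 intrinsics, pixels), "world_to_cam" (4x4, takes a point from world to camera coordinates). Camera axes: x right, y up, looking along -z (the intrinsics and any distortion apply to the point x, -y, -z); pixel columns grow to the right and rows downward; lengths in mm; the calibration is good to about 2 mm. A picture is of the moment at which its call begins.
- job_done(): hands the job in, once; it reports no verdict.
The state is a dict: "clock": time; "joints": joint angles; "joint_vel": joint speeds; "joint_efforts": joint torques, N m; "position": TCP position; "ee_rot": TCP orientation; "contact_force": force on the tool from outside, world axes, zero at the start; "wrist_torque": the same for the moment, N m; "gripper_width": finger opening in mm.
Only numpy, scipy, OpenCV 4.12 (cv2) and the standard library are available. Lean on these libraries where they do the work, as an engineer would, in place of code of your own. Each camera call takes 0.05 s, during which the arm holds its last target.

## Working session

There is one attempt and no reset: what is moved stays moved. The work goes in short steps, Python scripts to look and compute and a tool call to move; the robot and the scene stay as the last step left them, time stands still between calls to the robot, and variables do not carry over. Pictures are saved under pics/ and viewed, and the job is handed in when it is done.

Besides the shell and the picture viewer there is one more tool, called after ">>>" as name(argument=value, ...) on one line, values as JSON. play_rows: Moves the arm, as the interface text tells. Its arguments: {"type":"object","properties":{"targets":{"type":"array","items":{"type":"object","properties":{"gripper":{"type":"number"},"tx":{"type":"number","minimum":-1,"maximum":1},"ty":{"type":"number","minimum":-1,"maximum":1},"tz":{"type":"number","minimum":-1,"maximum":1},"spin":{"type":"number","minimum":-1,"maximum":1}}}}},"required":["targets"]}

```bash
mkdir -p pics
cat > h.py <<'E'
from bench import *
import numpy as np, cv2
def save(n,f):
    im=get_image(n); cv2.imwrite(f'pics/{f}.png',im['frame'][:,:,::-1]); np.savez(f'pics/{f}.npz',**im); return im
def pts(im):
    d=im['depth'];K=im['mtx'];h,w=d.shape
    u,v=np.meshgrid(np.arange(w),np.arange(h))
    x=(u-K[0,2])/K[0,0]*d; y=(v-K[1,2])/K[1,1]*d
    P=np.stack([x,-y,-d,np.ones_like(d)],-1)
    W=P@np.linalg.inv(im['world_to_cam']).T
    W[d<=0]=np.nan
    return W[...,:3]
E
python3 - <<'E'
from h import *
print(read_state(),tcp_to_tips)
for n in('side','top','wrist'):
    im=save(n,n+'0'); print(n,im['mtx'].round(1).tolist(),im['world_to_cam'].round(3).tolist())
E
```

```text
{'clock': 0.0, 'joints': array([ 1.57656299e+00,  3.85552669e-01,  6.60503711e-03, -5.28107532e-04,
       -1.19401793e+00, -2.58644908e-01]), 'joint_vel': array([-2.24296858e-04,  3.45044221e-05, -8.18982899e-04,  2.44892822e-03,
       -4.70264077e-04,  5.92765965e-04]), 'joint_efforts': array([-2.16706330e-04, -3.92284262e+01,  1.88404620e+01,  4.18630511e+00,
       -4.53413857e-03,  5.67448126e-06]), 'position': array([156.15858137, 604.49892387, 206.01155243]), 'ee_rot': array([ 9.92004314e-01, -1.26199063e-01, -1.00308846e-04,  1.10750665e-03]), 'contact_force': array([-0.1284373 ,  0.41306588,  0.06151951]), 'wrist_torque': array([-0.02679973, -0.04295342, -0.01794934]), 'gripper_width': 85.26532850107847} 14.0
side [[411.2, 0.0, 321.3], [0.0, 411.2, 204.6], [0.0, 0.0, 1.0]] [[-0.985, -0.174, 0.006, 553.843], [0.102, -0.545, 0.832, -133.684], [-0.142, 0.82, 0.555, -1101.411], [0.0, 0.0, 0.0, 1.0]]
top [[455.5, 0.0, 318.2], [0.0, 455.5, 196.2], [0.0, 0.0, 1.0]] [[0.014, -1.0, 0.027, -23.957], [0.992, 0.017, 0.121, -579.337], [-0.122, 0.025, 0.992, -1219.593], [0.0, 0.0, 0.0, 1.0]]
wrist [[321.5, 0.0, 321.5], [0.0, 321.5, 194.8], [0.0, 0.0, 1.0]] [[-0.25, -0.968, 0.002, 625.209], [0.935, -0.242, -0.259, 33.938], [0.251, -0.063, 0.966, -377.152], [0.0, 0.0, 0.0, 1.0]]
```

View pics/side0.png

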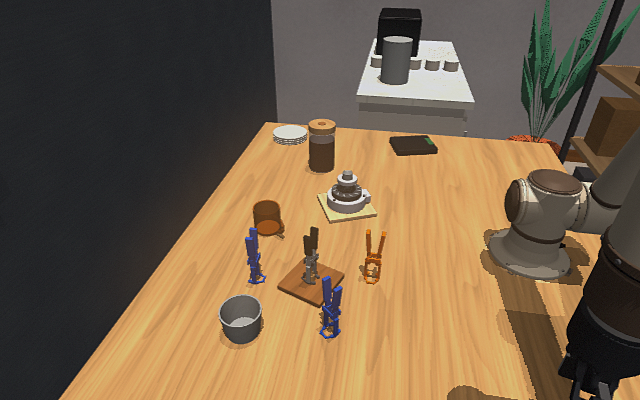

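View pics/top0.png

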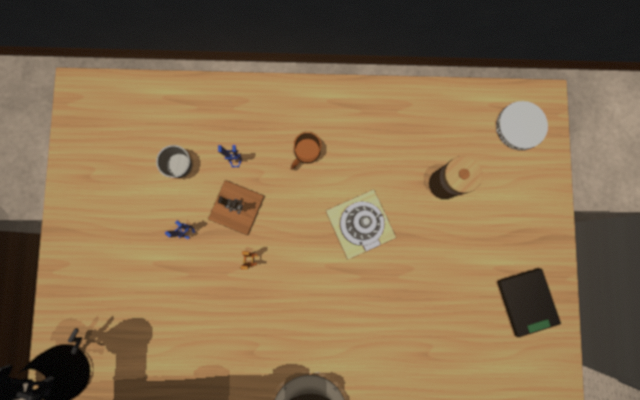

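View pics/wrist0.png

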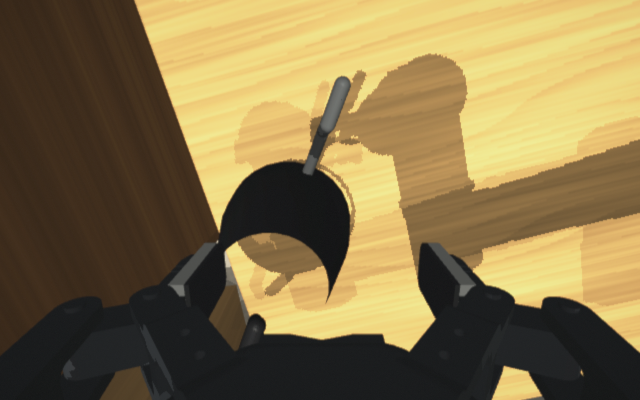

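The side view shows the pliers with black handles on the wooden stand at about (311,250), the blue and orange look-alikes around them, and the grinder at about (347,195). In the top view the stand is at (236,207) and the hub at (364,221). The wrist view shows a dark object near the gripper.

```bash
python3 - <<'E'
from h import *
ims={n:dict(np.load(f'pics/{n}0.npz')) for n in('side','top','wrist')}
for n in('side','top'):
    W=pts(ims[n]); f=ims[n]['frame'].astype(int)
    # plane cells
    def box(u0,u1,v0,v1):
        return W[v0:v1,u0:u1].reshape(-1,3), f[v0:v1,u0:u1].reshape(-1,3)
    b={'side':(275,345,225,305),'top':(205,268,178,238)}[n]
    P,C=box(*b)
    m=(P[:,2]>90)&(P[:,2]<175)&(C.max(1)<90)&(C.max(1)-C.min(1)<30)
    Q=P[m]; print(n,'handles',m.sum(),np.median(Q,0).round(1),Q.min(0).round(1),Q.max(0).round(1))
    c,s,vt=np.linalg.svd(Q[:,:2]-Q[:,:2].mean(0),full_matrices=False); print(vt.round(3))
    T=Q[Q[:,2]>145]; print('top',len(T)); print(T.round(1)[::max(1,len(T)//25)])
    m=(P[:,2]>10)&(P[:,2]<19)
    r=cv2.minAreaRect(P[m][:,:2].astype(np.float32)); print('stand',r,np.median(P[m][:,2]))
    b={'side':(310,380,165,222),'top':(325,398,188,260)}[n]
    P,C=box(*b)
    m=(P[:,2]>126)&(P[:,2]<136); print('hubtop',m.sum(),P[m].mean(0).round(1),P[m].min(0).round(1),P[m].max(0).round(1))
    m=(P[:,2]>100)&(P[:,2]<110); print('collar',m.sum(),cv2.minEnclosingCircle(P[m][:,:2].astype(np.float32)),np.median(P[m][:,2]))
    m=(P[:,2]>9)&(P[:,2]<18)
    print('plate',cv2.minAreaRect(P[m][:,:2].astype(np.float32)),np.median(P[m][:,2]))
W=pts(ims['wrist']); print('dark obj',W[200,290],W[90,340],W[170,300], W[130,330])
E
python3 - <<'E'
import cv2
a=cv2.imread('pics/top0.png')[170:250,140:280];cv2.imwrite('pics/tc.png',cv2.resize(a,None,fx=5,fy=5))
a=cv2.imread('pics/side0.png')[215:345,240:400];cv2.imwrite('pics/sc.png',cv2.resize(a,None,fx=4.5,fy=4.5))
E
```

```text
side handles 167 [473.5 357.8 120.1] [461.5 192.9  92.4] [562.2 365.9 161.1]
[[-0.508  0.862]
 [ 0.862  0.508]]
top 11
[[552.8 194.3 159.1]
 [550.7 192.9 158.3]
 [552.1 197.5 158.7]
 [540.3 199.1 158.7]
 [538.6 195.8 156.5]
 [562.1 226.6 156.8]
 [559.6 227.7 158. ]
 [556.6 231.2 161.1]
 [561.1 231.2 157.7]
 [554.4 231.1 158.6]
 [552.6 229.1 157.3]]
stand ((608.8027954101562, 165.92816162109375), (147.31918334960938, 294.8828125), 51.94972229003906) 15.661911923190871
hubtop 17 [ 509.8 -130.6  128.4] [ 498.  -140.4  126. ] [ 522.3 -122.9  131.9]
collar 133 ((509.8747253417969, -134.71282958984375), 30.772083282470703) 105.83253052596103
plate ((548.1116943359375, -218.85195922851562), (149.509765625, 337.52264404296875), 25.00050163269043) 14.797819845239019
top handles 93 [548.2 221.3 147.9] [534.3 191.2  91.1] [558.8 232.9 162. ]
[[ 0.281  0.96 ]
 [ 0.96  -0.281]]
top 50
[[558.8 231.1 155.7]
 [556.1 230.6 157.8]
 [556.4 226.1 155.5]
 [553.8 228.3 156.4]
 [554.9 225.  147.7]
 [551.2 230.5 157.1]
 [551.7 226.4 153.1]
 [551.8 196.1 157.3]
 [548.7 232.9 157.1]
 [548.3 227.2 161.2]
 [549
[... 205 characters left out ...]
 [539.6 198.6 154.1]
 [539.3 193.  158.2]
 [536.7 197.8 158.5]
 [537.2 193.5 154.5]
 [534.3 195.3 158.1]]
stand ((547.7586669921875, 212.8541259765625), (121.05351257324219, 119.68325805664062), 68.82833099365234) 15.21583937377818
hubtop 37 [ 506.8 -135.6  128.2] [ 494.5 -148.   126. ] [ 519.8 -122.3  132.3]
collar 277 ((506.7020263671875, -135.5300750732422), 29.87614631652832) 105.24861021186416
plate ((517.40869140625, -130.40670776367188), (173.70114135742188, 150.0876922607422), 24.90351104736328) 14.140736541389629
dark obj [150.9893502  635.63024574  99.24428122] [228.42133346 573.47377238 133.98684373] [163.14225701 627.69291405  29.16164908] [202.49301853 586.92343424 121.76376397]
```

View pics/tc.png

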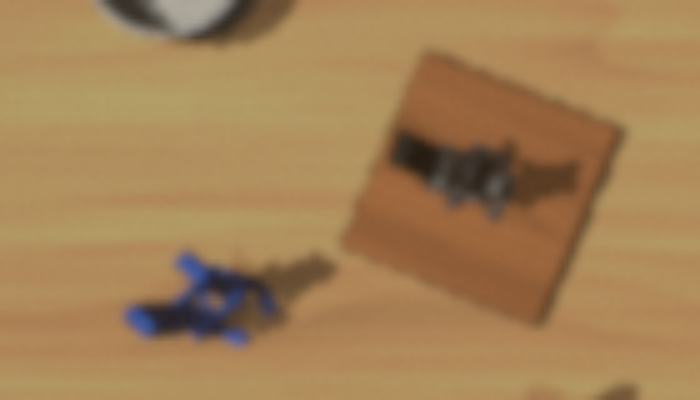

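View pics/sc.png

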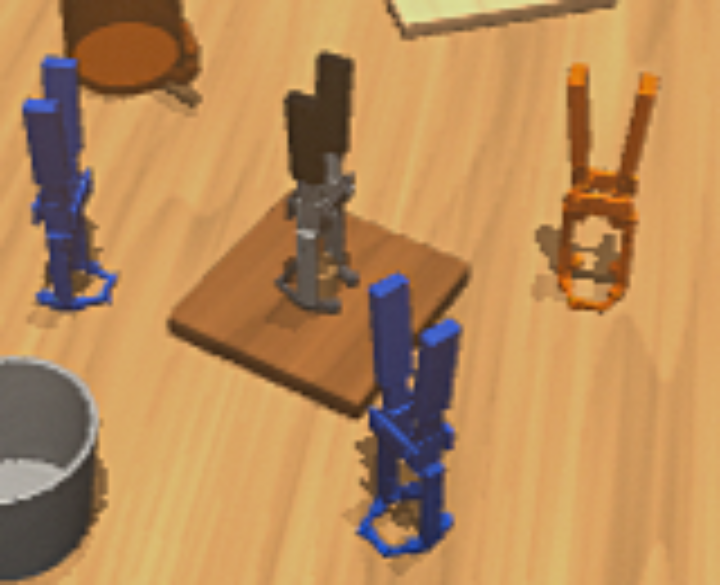

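>>> play_rows(targets=[{"gripper":-1,"tz":-0.24},{"gripper":-1,"tx":0.25,"ty":0.14,"tz":-0.24},{"gripper":-1,"tx":0.45,"ty":0.27,"tz":-0.24},{"gripper":-1,"tx":0.65,"ty":0.38,"tz":-0.24},{"gripper":-1,"tx":0.85,"ty":0.5,"tz":-0.24},{"gripper":-1,"tx":0.96,"ty":0.56,"tz":-0.24},{"gripper":-1,"tx":0.96,"ty":0.56,"tz":-0.24}])

```text
invalid input
```

```bash
cat >> h.py <<'E'
def rel(dx,dy,dz,yaw):
    c,s=np.cos(yaw),np.sin(yaw)
    return np.array([dx*c+dy*s, dx*s-dy*c, -dz])/250
def yaw():
    q=read_state()['ee_rot']; return 2*np.arctan2(q[1],q[0])
E
python3 - <<'E'
from h import *
s=read_state();print(s['clock'],s['position'],s['ee_rot'],yaw()); p=s['position']
print(rel(548-p[0],212.5-p[1],0,yaw()))
E
```

```text
0.15 [156.204343   604.67886408 206.26282598] [ 9.92015182e-01 -1.26115748e-01 -5.93917534e-05  8.32912473e-04] -0.2529050470627319
[1.90985023 1.12667726 0.        ]
```

>>> play_rows(targets=[{"gripper":-1,"tx":0,"ty":0,"tz":-0.24,"spin":0},{"gripper":-1,"tx":0.2,"ty":0.12,"tz":-0.24,"spin":0},{"gripper":-1,"tx":0.4,"ty":0.24,"tz":-0.24,"spin":0},{"gripper":-1,"tx":0.6,"ty":0.36,"tz":-0.24,"spin":0},{"gripper":-1,"tx":0.8,"ty":0.47,"tz":-0.24,"spin":0},{"gripper":-1,"tx":0.96,"ty":0.56,"tz":-0.24,"spin":0},{"gripper":-1,"tx":0.96,"ty":0.56,"tz":-0.24,"spin":0}])

```text
clock: 1.02
position: [355.2, 407.3, 267.1]
ee_rot: [0.992, -0.128, -0.0, 0.0]
contact_force: [-0.3, 0.1, 0.3]
gripper_width: 85.4
```

>>> play_rows(targets=[{"gripper":-1,"tx":0.2,"ty":0.12,"tz":0,"spin":0},{"gripper":-1,"tx":0.4,"ty":0.24,"tz":0,"spin":0},{"gripper":-1,"tx":0.6,"ty":0.36,"tz":0,"spin":0},{"gripper":-1,"tx":0.8,"ty":0.47,"tz":0,"spin":0},{"gripper":-1,"tx":0.94,"ty":0.56,"tz":0,"spin":0},{"gripper":-1,"tx":0.94,"ty":0.56,"tz":0,"spin":0},{"gripper":-1,"tx":0.94,"ty":0.56,"tz":0,"spin":0}])

```text
clock: 1.9
position: [545.7, 215.9, 266.7]
ee_rot: [0.992, -0.126, -0.0, 0.0]
contact_force: [0.7, -0.4, -0.0]
gripper_width: 85.3
```

Run:
```python
from h import *
s=read_state();print(s['clock'],s['position'],yaw())
save('wrist','w1')
```

```text
1.9 [545.73062674 215.92100676 266.71787811] -0.25230125981189544
```

View pics/w1.png

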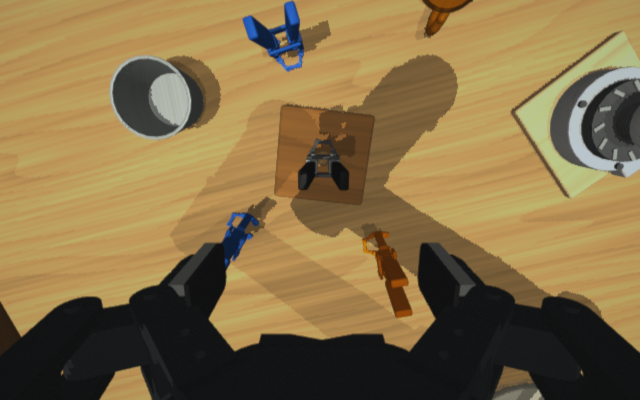

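Wrist view: black handles at about (308,180) and (338,180) on the stand, with blue at (240,240) and orange at (390,270). I'll measure the handle tops and the neighbours' clearance.

Run:
```python
from h import *
im=dict(np.load('pics/w1.npz')); W=pts(im); f=im['frame'].astype(int)
P=W[150:195,285:362].reshape(-1,3)
m=(P[:,2]>153)&(P[:,2]<166); Q=P[m]; print(m.sum(),np.median(Q[:,2]))
ya=-0.2523; ex=np.array([np.cos(ya),np.sin(ya)]); ey=np.array([np.sin(ya),-np.cos(ya)])
lab=cv2.kmeans(Q[:,:2].astype(np.float32),2,None,(3,50,.1),5,0)
print(lab[2], lab[2].mean(0)); d=lab[2][0]-lab[2][1]; print(np.degrees(np.arctan2(d[1],d[0])),np.hypot(*d))
for k in(0,1):
    q=Q[lab[1].ravel()==k]; print(cv2.minAreaRect(q[:,:2].astype(np.float32)),len(q))
m=(W[...,2]>10)&(W[...,2]<18); m[:95]=0;m[215:]=0;m[:,:265]=0;m[:,385:]=0
print('stand',cv2.minAreaRect(W[m][:,:2].astype(np.float32)),np.median(W[m][:,2]))
sel=(W[...,2]>60)&(W[...,2]<175)&np.isfinite(W[...,2])
hsv=cv2.cvtColor(im['frame'],cv2.COLOR_RGB2HSV)
for n,mm in (('blue',(hsv[...,0]>105)&(hsv[...,0]<130)&(hsv[...,1]>120)),('orange',(hsv[...,0]<15)&(hsv[...,1]>200))):
    mm=mm&sel&(np.arange(400)[:,None]>200)
    q=W[mm]; print(n,len(q),q.min(0),q.max(0))
hz=(W[...,2]>126)&(W[...,2]<134)
t=dict(np.load('pics/top0.npz'));Wt=pts(t)
# top view handle tops
q=Wt[178:238,205:268].reshape(-1,3);q=q[q[:,2]>151];lab=cv2.kmeans(q[:,:2].astype(np.float32),2,None,(3,50,.1),5,0);print(lab[2],lab[2].mean(0))
```

```text
401 156.37126119193408
[[554.97296 231.80241]
 [545.7928  197.20084]] [550.3829  214.50162]
75.14113 35.79867
((554.7383422851562, 231.63558959960938), (8.797898292541504, 17.503774642944336), 74.49996948242188) 201
((545.614013671875, 197.4864044189453), (8.829598426818848, 17.3040771484375), 76.9791488647461) 200
stand ((549.9027709960938, 214.68572998046875), (119.96696472167969, 120.0473403930664), 68.96792602539062) 14.019600340547413
blue 502 [462.73546393 326.73581495  60.00049275] [501.84164284 351.31637904 142.61344841]
orange 1191 [385.07945768 155.12316159  60.0617224 ] [429.94651252 181.23254807 143.3686572 ]
[[552.1918  229.82413]
 [543.1596  195.66017]] [547.67566 212.74216]
```

>>> play_rows(targets=[{"gripper":-1,"tx":0.014,"ty":0.002,"tz":0.1,"spin":0},{"gripper":-1,"tx":0.014,"ty":0.002,"tz":0.25,"spin":0},{"gripper":-1,"tx":0.014,"ty":0.002,"tz":0.4,"spin":0},{"gripper":-1,"tx":0.014,"ty":0.002,"tz":0.5,"spin":0},{"gripper":-1,"tx":0.014,"ty":0.002,"tz":0.548,"spin":0},{"gripper":-1,"tx":0.014,"ty":0.002,"tz":0.548,"spin":0},{"gripper":-1,"tx":0.014,"ty":0.002,"tz":0.548,"spin":0}])

```text
clock: 2.82
position: [550.1, 214.7, 131.5]
ee_rot: [0.992, -0.126, 0.001, -0.001]
contact_force: [0.4, -0.5, 1.7]
gripper_width: 85.6
```

Run:
```python
from h import *
s=read_state();print(s['clock'],s['position'],yaw(),s['contact_force'])
save('wrist','w2');im=save('side','s2'); cv2.imwrite('pics/s2c.png',cv2.resize(im['frame'][130:310,220:420,::-1],None,fx=3,fy=3))
```

```text
2.825 [550.088743   214.6902498  131.52939394] -0.25193378779261705 [ 0.38431033 -0.53563489  1.72728413]
```

View pics/w2.png

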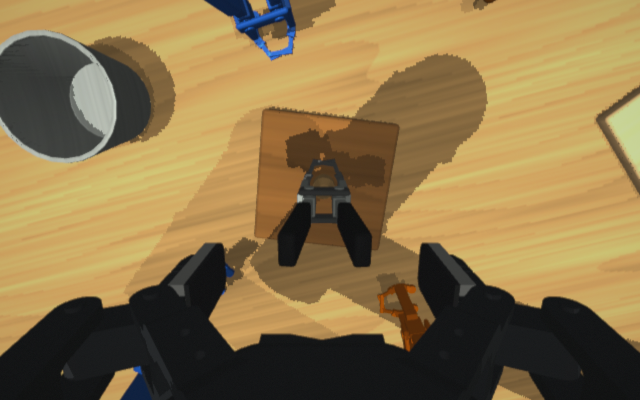

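View pics/s2c.png

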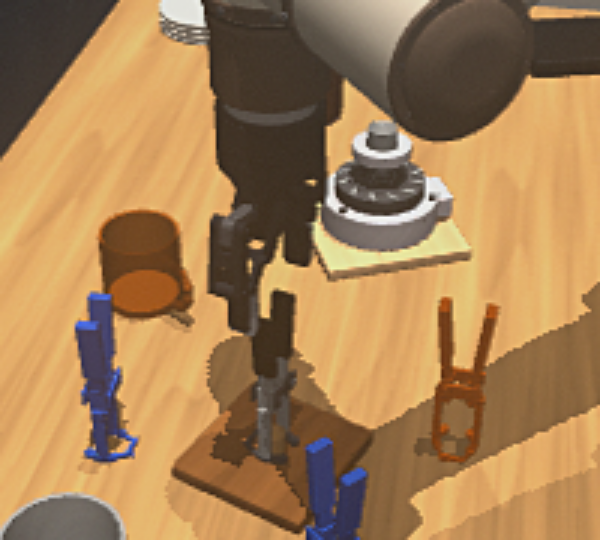

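The wrist view shows the handle tops at (289,255) and (357,255), between the open pads at (205,270) and (440,270). I'll check the handle centre against the TCP before closing.

Run:
```python
from h import *
im=dict(np.load('pics/w2.npz')); W=pts(im)
P=W[190:280,270:380].reshape(-1,3); Q=P[(P[:,2]>152)&(P[:,2]<166)]
lab=cv2.kmeans(Q[:,:2].astype(np.float32),2,None,(3,50,.1),5,0)
for k in(0,1): print(cv2.minAreaRect(Q[lab[1].ravel()==k][:,:2].astype(np.float32)))
def proj(p):
    c=im['world_to_cam']@np.append(p,1); c=im['mtx']@np.array([c[0],-c[1],-c[2]]); return c[:2]/c[2]
print(proj([550.1,214.7,131.5]),proj([550.1,214.7,158]))
# finger points
for (u,v) in((212,255),(190,285),(432,255),(460,285)): print(W[v,u])
```

```text
((554.888916015625, 231.58436584472656), (9.42141056060791, 17.717823028564453), 76.02716064453125)
((545.5879516601562, 197.0971221923828), (9.330845832824707, 17.756895065307617), 75.39006042480469)
[323.52103586 230.8277024 ] [323.73873334 251.36115665]
[570.46593164 254.59346912 182.50265491]
[569.88630666 255.0497678  203.52312636]
[549.05247394 171.49052331 182.3119238 ]
[549.65147392 170.27619751 205.97094524]
```

>>> play_rows(targets=[{"gripper":1,"tx":0,"ty":0,"tz":0,"spin":0},{"gripper":1,"tx":0,"ty":0,"tz":0,"spin":0},{"gripper":1,"tx":0,"ty":0,"tz":0,"spin":0},{"gripper":1,"tx":0,"ty":0,"tz":0,"spin":0},{"gripper":1,"tx":0,"ty":0,"tz":0,"spin":0},{"gripper":1,"tx":0,"ty":0,"tz":0,"spin":0},{"gripper":1,"tx":0,"ty":0,"tz":0,"spin":0},{"gripper":1,"tx":0,"ty":0,"tz":0,"spin":0}])

```text
clock: 3.92
position: [550.8, 214.6, 132.6]
ee_rot: [0.992, -0.126, 0.002, -0.001]
contact_force: [-2.1, 1.0, 7.8]
gripper_width: 22.3
```

Run:
```python
from h import *
s=read_state();print(s['clock'],s['position'],yaw(),s['contact_force'],s['gripper_width'],s['wrist_torque'])
save('wrist','w3');im=save('side','s3'); cv2.imwrite('pics/s3c.png',cv2.resize(im['frame'][180:310,240:400,::-1],None,fx=4,fy=4))
```

```text
3.925 [550.81730895 214.60038561 132.57588103] -0.25191843228748245 [-2.07958921  0.98047322  7.79098161] 22.251764941193038 [ 0.11446039  0.47548995 -0.00542143]
```

View pics/w3.png

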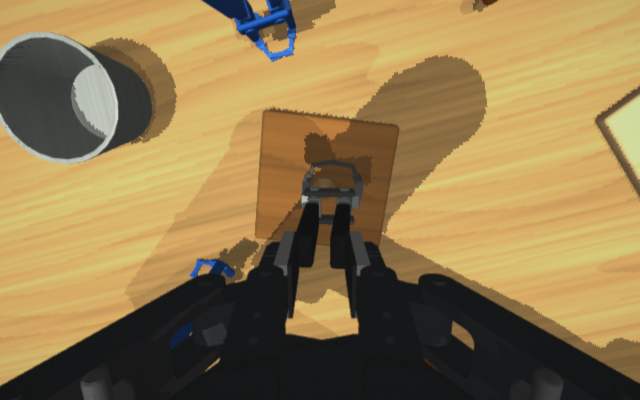

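View pics/s3c.png

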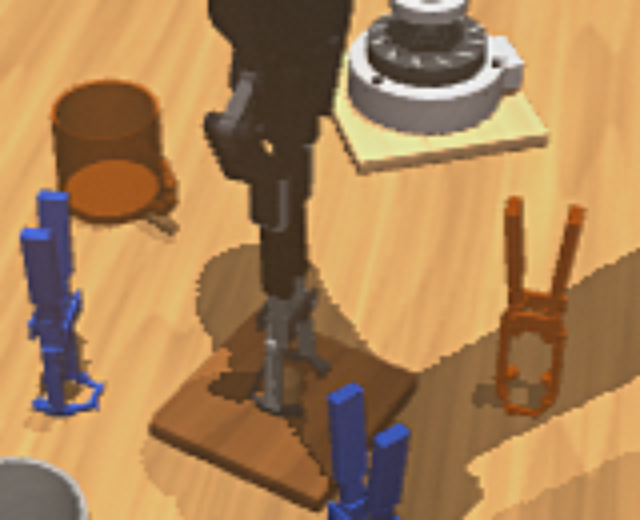

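```bash
python3 - <<'E'
from h import *
im=dict(np.load('pics/s3.npz'))
def proj(p):
    c=im['world_to_cam']@np.append(p,1); c=im['mtx']@np.array([c[0],-c[1],-c[2]]); return c[:2]/c[2]
for z in (15,87,102,116,130,158): print(z,(proj([554,230,z])-[240,180])*4)
W=pts(im); 
for r in range(200,300,8): v=180+r//4; print(r,W[v,240+280//4].round(1), im['frame'][v,240+280//4])
E
python3 -c "
import cv2;a=cv2.imread('pics/w3.png')[100:330,220:430];cv2.imwrite('pics/w3c.png',cv2.resize(a,None,fx=2.6,fy=2.6))"
```

```text
15 [272.10402033 416.29292044]
87 [270.67084354 325.29903206]
102 [270.35684323 305.36282566]
116 [270.05868829 286.43265737]
130 [269.75549326 267.18248912]
158 [269.13346299 227.68913856]
200 [547.7 230.2 178.1] [99 86 79]
208 [547.4 231.9 174. ] [98 86 77]
216 [547.8 230.2 167.2] [99 87 78]
224 [548.  229.4 161. ] [100  88  78]
232 [549.2 224.1 151.1] [64 46 30]
240 [549.  225.  146.2] [66 48 31]
248 [549.4 223.6 139.3] [66 50 32]
256 [549.7 222.3 132.5] [66 47 30]
264 [548.7 227.1 130.7] [67 49 30]
272 [549.8 222.2 120.8] [65 46 30]
280 [549.2 225.5 117.8] [65 48 30]
288 [549.6 223.6 110.2] [62 47 29]
296 [550.  222.1 102.9] [63 45 29]
```

View pics/w3c.png

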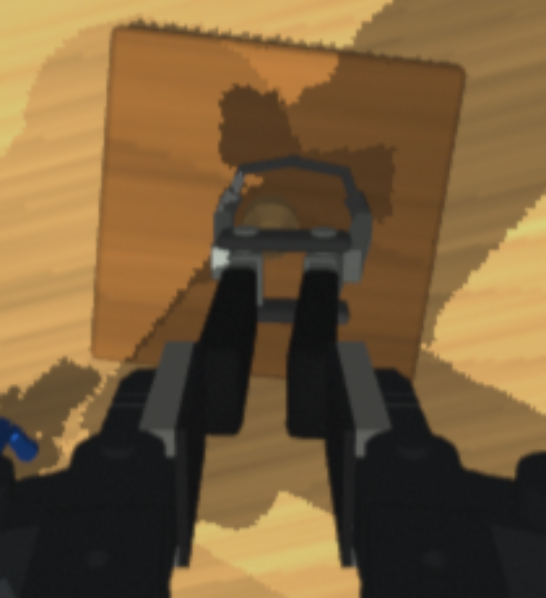

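Run:
```python
from h import *
for n in('s2','s3','w2','w3'):
    im=dict(np.load(f'pics/{n}.npz')); W=pts(im); f=im['frame'].astype(int)
    dark=(f.max(2)<130)&(f.max(2)-f.min(2)<35)&(W[...,2]>95)
    d=W[...,:2]-np.array([550,214.5])
    y=d@np.array([.2504,.968]); x=d@np.array([.968,-.2504])
    print(n)
    for lo,hi in((8,16),(16,24),(24,35),(35,45),(45,60),(-16,-8),(-24,-16),(-35,-24),(-45,-35),(-60,-45)):
        m=dark&(y>lo)&(y<hi)&(abs(x)<25)
        if m.sum()>3: 
            zz=W[m][:,2]; i=np.argsort(zz)[:len(zz)//10+3]
            print((lo,hi),m.sum(),'zmin pct',np.percentile(zz,[1,5,25,75,99]).round(0),'x at low',x[m][i].mean().round(1))
```

```text
s2
(8, 16) 87 zmin pct [ 95.  97. 111. 259. 514.] x at low -0.9
(16, 24) 139 zmin pct [118. 131. 238. 331. 514.] x at low 1.1
(24, 35) 1046 zmin pct [241. 261. 304. 384. 508.] x at low -7.4
(35, 45) 1203 zmin pct [226. 263. 363. 460. 505.] x at low -5.0
(45, 60) 250 zmin pct [171. 177. 192. 443. 464.] x at low -2.5
(-16, -8) 116 zmin pct [ 96. 101. 120. 252. 475.] x at low -3.0
(-24, -16) 51 zmin pct [130. 140. 152. 244. 516.] x at low -2.8
(-35, -24) 21 zmin pct [228. 228. 232. 245. 456.] x at low -9.0
(-45, -35) 63 zmin pct [172. 174. 183. 206. 239.] x at low 1.0
(-60, -45) 87 zmin pct [170. 172. 185. 207. 224.] x at low 2.8
s3
(8, 16) 175 zmin pct [ 99. 107. 141. 243. 383.] x at low 1.1
(16, 24) 242 zmin pct [166. 172. 199. 271. 512.] x at low 0.5
(24, 35) 1022 zmin pct [242. 269. 307. 386. 510.] x at low -4.6
(35, 45) 1239 zmin pct [209. 261. 361. 460. 507.] x at low -1.3
(45, 60) 222 zmin pct [219. 225. 241. 449. 466.] x at low -0.7
(-16, -8) 183 zmin pct [ 98. 114. 170. 241. 513.] x at low -4.9
(-24, -16) 49 zmin pct [184. 194. 214. 512. 518.] x at low -5.5
(-35, -24) 6 zmin pc
[... 755 characters left out ...]
-45) 6368 zmin pct [179. 193. 219. 237. 248.] x at low 9.4
w3
(8, 16) 5942 zmin pct [122. 157. 194. 249. 257.] x at low 4.7
(16, 24) 4167 zmin pct [165. 176. 211. 246. 257.] x at low 9.4
(24, 35) 2272 zmin pct [172. 199. 209. 243. 249.] x at low 8.0
(35, 45) 6170 zmin pct [205. 209. 214. 229. 242.] x at low 8.3
(45, 60) 7648 zmin pct [213. 219. 234. 245. 250.] x at low 7.8
(-16, -8) 6339 zmin pct [116. 158. 194. 249. 257.] x at low 6.7
(-24, -16) 3010 zmin pct [166. 175. 209. 245. 256.] x at low 7.6
(-35, -24) 2792 zmin pct [199. 203. 210. 215. 248.] x at low 8.6
(-45, -35) 7544 zmin pct [207. 211. 219. 233. 246.] x at low 4.6
(-60, -45) 5738 zmin pct [217. 224. 235. 245. 250.] x at low 11.7
```

The side and wrist depth both put the real fingertips about 40 mm higher than the reported TCP implies. The tips are at z≈171 when open, with the TCP at 131.5. The gripper body at z≈229 gives the same offset. The pads are therefore only at the handle tops, so I'll open, look again and go lower.

>>> play_rows(targets=[{"gripper":-1,"tx":0,"ty":0,"tz":0,"spin":0},{"gripper":-1,"tx":0,"ty":0,"tz":0,"spin":0},{"gripper":-1,"tx":0,"ty":0,"tz":0,"spin":0},{"gripper":-1,"tx":0,"ty":0,"tz":0,"spin":0},{"gripper":-1,"tx":0,"ty":0,"tz":0,"spin":0},{"gripper":-1,"tx":0,"ty":0,"tz":0,"spin":0}])

```text
clock: 4.78
position: [549.4, 213.8, 130.1]
ee_rot: [0.992, -0.126, -0.0, 0.0]
contact_force: [1.1, 0.0, -0.3]
gripper_width: 85.5
```

Run:
```python
from h import *
s=read_state();print(s['clock'],s['position'],s['contact_force'],s['gripper_width'])
im=save('wrist','w4');W=pts(im)
P=W[190:280,270:380].reshape(-1,3); Q=P[(P[:,2]>152)&(P[:,2]<166)]
lab=cv2.kmeans(Q[:,:2].astype(np.float32),2,None,(3,50,.1),5,0)
for k in(0,1): print(cv2.minAreaRect(Q[lab[1].ravel()==k][:,:2].astype(np.float32)))
```

```text
4.775 [549.43787009 213.82469249 130.08745906] [ 1.09423642e+00  2.45653296e-04 -2.83977356e-01] 85.53703754372543
((553.2420043945312, 230.3057098388672), (9.418167114257812, 18.21874237060547), 77.14450073242188)
((543.926513671875, 195.5641326904297), (9.493192672729492, 17.90045166015625), 75.0583267211914)
```

View pics/w4.png

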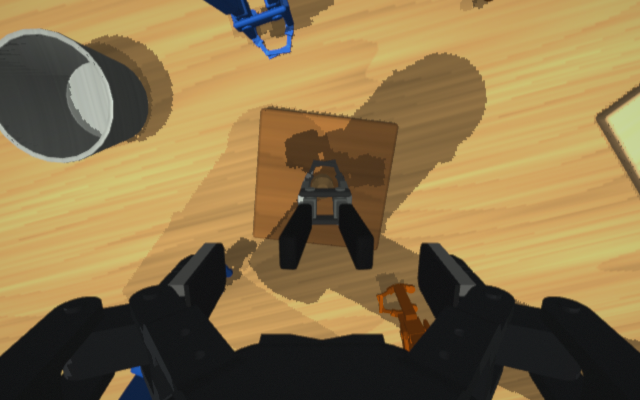

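The pliers are still upright, with handle tops at (290,255) and (358,255). I'll go 40 mm lower.

>>> play_rows(targets=[{"gripper":-1,"tx":0,"ty":0,"tz":0.06,"spin":0},{"gripper":-1,"tx":0,"ty":0,"tz":0.12,"spin":0},{"gripper":-1,"tx":0,"ty":0,"tz":0.16,"spin":0},{"gripper":-1,"tx":0,"ty":0,"tz":0.16,"spin":0},{"gripper":-1,"tx":0,"ty":0,"tz":0.16,"spin":0}])

```text
clock: 5.45
position: [549.8, 214.0, 90.3]
ee_rot: [0.992, -0.126, 0.0, -0.0]
contact_force: [0.1, -0.7, -0.1]
gripper_width: 85.6
```

Run:
```python
from h import *
s=read_state();print(s['clock'],s['position'],s['contact_force'],s['gripper_width'])
im=save('wrist','w5');im=save('side','s5'); cv2.imwrite('pics/s5c.png',cv2.resize(im['frame'][180:310,240:400,::-1],None,fx=4,fy=4))
```

```text
5.45 [549.77539053 214.00610124  90.2976209 ] [ 0.0616968  -0.73815552 -0.11110165] 85.61133552494039
```

View pics/w5.png

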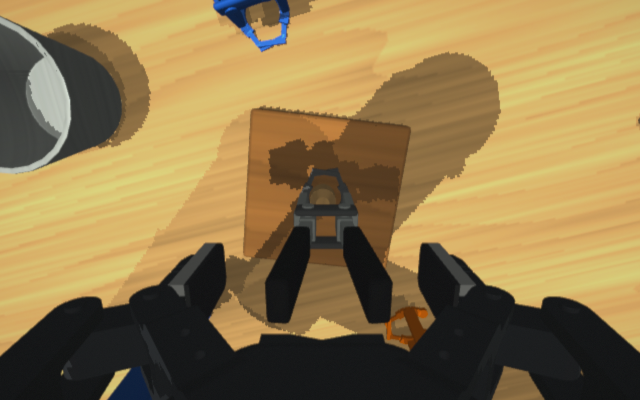

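View pics/s5c.png

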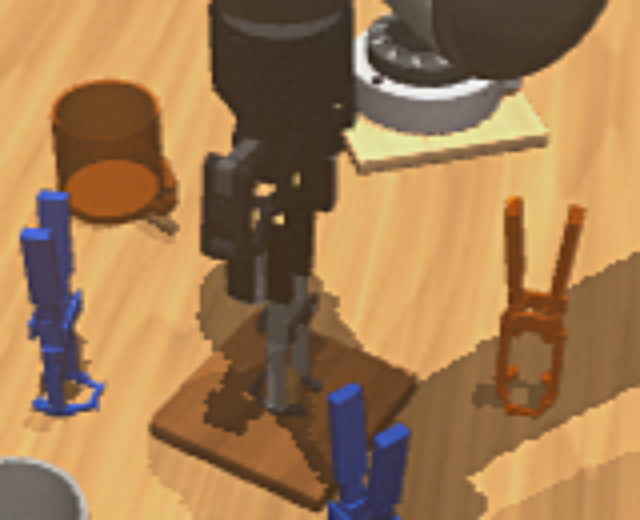

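The open pads now stand beside the handles, which the wrist view shows at (290,300) and (370,300). Both are between the pads, so I'm closing.

>>> play_rows(targets=[{"gripper":1,"tx":0,"ty":0,"tz":0,"spin":0},{"gripper":1,"tx":0,"ty":0,"tz":0,"spin":0},{"gripper":1,"tx":0,"ty":0,"tz":0,"spin":0},{"gripper":1,"tx":0,"ty":0,"tz":0,"spin":0},{"gripper":1,"tx":0,"ty":0,"tz":0,"spin":0},{"gripper":1,"tx":0,"ty":0,"tz":0,"spin":0},{"gripper":1,"tx":0,"ty":0,"tz":0,"spin":0},{"gripper":1,"tx":0,"ty":0,"tz":0,"spin":0}])

```text
clock: 6.55
position: [551.5, 215.0, 91.9]
ee_rot: [0.992, -0.126, 0.002, -0.001]
contact_force: [1.2, 0.6, 6.3]
gripper_width: 26.4
```

Run:
```python
from h import *
s=read_state();print(s['clock'],s['position'],s['contact_force'],s['gripper_width'])
im=save('wrist','w6');cv2.imwrite('pics/w6c.png',cv2.resize(im['frame'][100:380,200:450,::-1],None,fx=2.1,fy=2.1))
im=save('side','s6'); cv2.imwrite('pics/s6c.png',cv2.resize(im['frame'][180:310,240:400,::-1],None,fx=4,fy=4))
```

```text
6.55 [551.52106914 214.95763188  91.94238738] [1.16251239 0.58064328 6.32646186] 26.38380031276167
```

View pics/w6c.png

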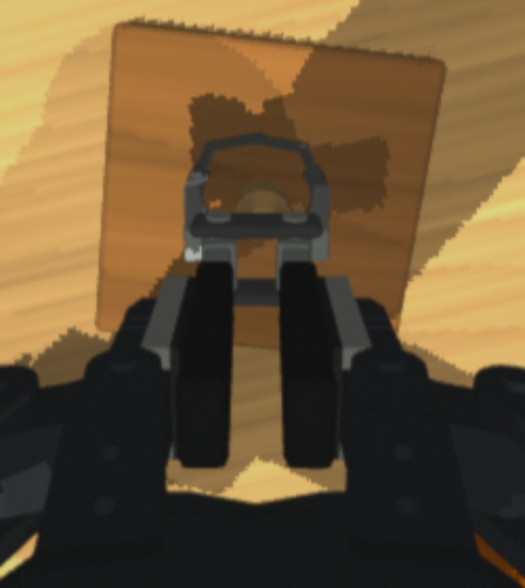

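View pics/s6c.png

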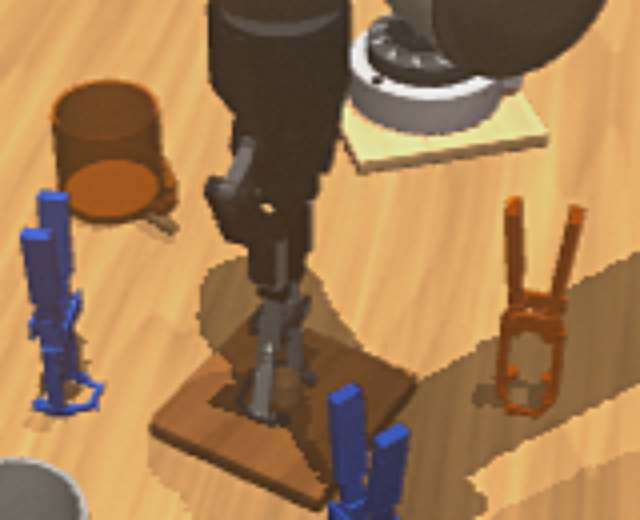

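>>> play_rows(targets=[{"gripper":1,"tx":0,"ty":0,"tz":-0.04,"spin":0},{"gripper":1,"tx":0,"ty":0,"tz":-0.1,"spin":0},{"gripper":1,"tx":0,"ty":0,"tz":-0.2,"spin":0},{"gripper":1,"tx":0,"ty":0,"tz":-0.3,"spin":0},{"gripper":1,"tx":0,"ty":0,"tz":-0.4,"spin":0},{"gripper":1,"tx":0,"ty":0,"tz":-0.5,"spin":0},{"gripper":1,"tx":0,"ty":0,"tz":-0.6,"spin":0},{"gripper":1,"tx":0,"ty":0,"tz":-0.6,"spin":0},{"gripper":1,"tx":0,"ty":0,"tz":-0.6,"spin":0}])

```text
clock: 7.78
position: [548.4, 213.5, 238.8]
ee_rot: [0.992, -0.126, -0.001, 0.001]
contact_force: [-0.7, 0.0, -2.5]
gripper_width: 26.6
```

Run:
```python
from h import *
s=read_state();print(s['clock'],s['position'],s['contact_force'],s['gripper_width'],s['wrist_torque'],yaw())
im=save('wrist','w7');cv2.imwrite('pics/w7c.png',cv2.resize(im['frame'][100:380,200:450,::-1],None,fx=2.1,fy=2.1))
im=save('side','s7'); cv2.imwrite('pics/s7c.png',cv2.resize(im['frame'][130:290,230:400,::-1],None,fx=3.5,fy=3.5))
```

```text
7.775 [548.39992375 213.51435201 238.80650033] [-0.71428811  0.01275069 -2.48354912] 26.57988736540281 [ 0.02652449 -0.02942245 -0.00186953] -0.25313945389790027
```

View pics/w7c.png

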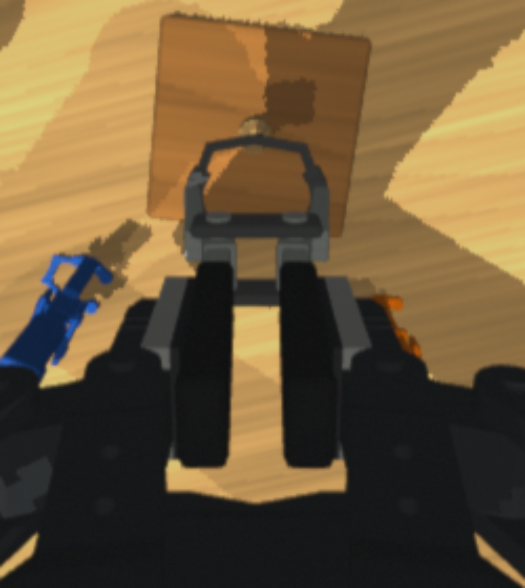

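View pics/s7c.png

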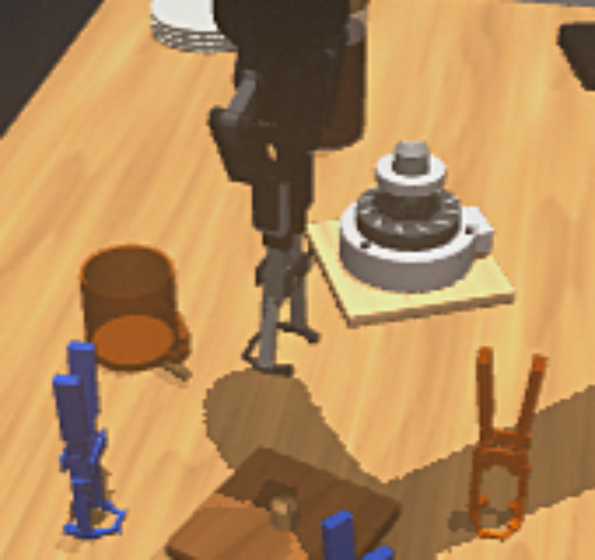

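The pliers are lifted clear, with the bare peg at (285,510) in the side crop, and the ring is visibly spread. Next I'll measure the ring in the wrist and side clouds relative to the TCP.

```bash
cat >> h.py <<'E'
def loc(W,p,ya):
    d=W[...,:2]-np.asarray(p[:2]); c,s=np.cos(ya),np.sin(ya)
    return np.stack([d[...,0]*c+d[...,1]*s, d[...,0]*s-d[...,1]*c, W[...,2]],-1)
E
python3 - <<'E'
from h import *
p=[548.4,213.5,238.8]; ya=-.2531
for n in('w7','s7'):
    im=dict(np.load(f'pics/{n}.npz')); L=loc(pts(im),p,ya)
    m=(abs(L[...,0])<40)&(abs(L[...,1])<40)&(L[...,2]>120)&(L[...,2]<215)
    Q=L[m]; print(n,len(Q))
    for lo in range(150,215,4):
        q=Q[(Q[:,2]>=lo)&(Q[:,2]<lo+4)]
        if len(q)>2: print(lo,len(q),'x',q[:,0].min().round(1),q[:,0].max().round(1),'y',q[:,1].min().round(1),q[:,1].max().round(1),'zmed',np.median(q[:,2]).round(1))
    # handles tops / upper
    m=(abs(L[...,0])<14)&(abs(L[...,1])<17)&(L[...,2]>295)&(L[...,2]<315)
    q=L[m]; 
    if len(q): print('htop',len(q),np.median(q[:,2]),[ (q[s][:,0].mean().round(1),q[s][:,1].min().round(1),q[s][:,1].max().round(1)) for s in(q[:,1]<0,q[:,1]>0)])
E
```

```text
w7 812
158 15 x -3.7 24.8 y -14.5 18.2 zmed 161.6
162 327 x -4.2 25.3 y -26.9 24.7 zmed 164.6
166 203 x -2.9 23.5 y -27.2 24.9 zmed 166.7
170 28 x 3.6 6.8 y -27.1 24.6 zmed 172.4
174 23 x 5.3 6.8 y -26.6 24.1 zmed 176.2
178 24 x 5.2 6.7 y -25.2 24.0 zmed 179.8
182 28 x -1.4 6.6 y -24.9 23.7 zmed 183.7
186 29 x 0.4 6.4 y -24.5 23.3 zmed 188.2
190 32 x 2.4 6.4 y -24.2 22.8 zmed 191.9
194 29 x 4.4 6.3 y -23.8 22.3 zmed 195.8
198 24 x 5.2 6.4 y -23.4 21.2 zmed 199.6
202 14 x 5.3 6.0 y -23.0 20.6 zmed 204.4
206 15 x 5.0 5.9 y -22.7 20.2 zmed 208.8
210 14 x -2.7 6.0 y -22.8 20.6 zmed 212.4
214 7 x -2.9 5.5 y -21.9 19.1 zmed 214.5
htop 3820 303.9500716606841 [(np.float64(1.7), np.float64(-17.0), np.float64(-6.0)), (np.float64(2.7), np.float64(3.6), np.float64(17.0))]
s7 236
162 34 x -13.3 25.5 y -25.5 24.4 zmed 164.7
166 53 x -12.6 25.2 y -24.2 27.3 zmed 167.4
170 13 x -2.5 7.1 y -25.4 24.9 zmed 171.8
174 15 x -2.6 6.1 y -26.2 27.1 zmed 176.3
178 14 x -2.4 6.5 y -23.1 25.0 zmed 179.7
182 14 x -3.1 5.8 y -23.4 25.2 zmed 184.2
186 15 x -3.1 7.0 y -24.3 23.6 zmed 188.4
190 19 x -3.2 6.4 y -24.0 23.4 zmed 192.1
194 14 x -3.1 6.1 y -22.8 25.0 zmed 197.0
198 13 x -3.5 5.3 y -22.6 22.7 zmed 200.9
202 12 x -2.9 6.0 y -21.1 20.8 zmed 203.9
206 9 x -2.8 5.0 y -21.9 19.1 zmed 208.3
210 8 x -3.9 4.2 y -21.6 -13.3 zmed 212.8
htop 59 303.4481085898893 [(np.float64(-9.0), np.float64(-16.7), np.float64(-4.8)), (np.float64(-5.6), np.float64(5.3), np.float64(17.0))]
```

>>> play_rows(targets=[{"gripper":1,"tx":0,"ty":0.08,"tz":0,"spin":0},{"gripper":1,"tx":0,"ty":0.22,"tz":0,"spin":0},{"gripper":1,"tx":0,"ty":0.38,"tz":0,"spin":0},{"gripper":1,"tx":0,"ty":0.54,"tz":0,"spin":0},{"gripper":1,"tx":-0.03,"ty":0.7,"tz":0,"spin":0},{"gripper":1,"tx":-0.06,"ty":0.85,"tz":0,"spin":0},{"gripper":1,"tx":-0.09,"ty":1.0,"tz":0,"spin":0}])

```text
clock: 8.75
position: [463.4, -24.4, 239.7]
ee_rot: [0.992, -0.126, -0.001, 0.0]
contact_force: [0.6, -0.4, -1.5]
gripper_width: 26.5
```

>>> play_rows(targets=[{"gripper":1,"tx":0,"ty":0.14,"tz":0,"spin":0},{"gripper":1,"tx":0,"ty":0.26,"tz":0,"spin":0},{"gripper":1,"tx":0,"ty":0.36,"tz":0,"spin":0},{"gripper":1,"tx":0,"ty":0.39,"tz":0,"spin":0},{"gripper":1,"tx":0,"ty":0.39,"tz":0,"spin":0},{"gripper":1,"tx":0,"ty":0.39,"tz":0,"spin":0}])

```text
clock: 9.5
position: [440.7, -116.6, 240.0]
ee_rot: [0.992, -0.126, -0.0, -0.0]
contact_force: [0.2, 0.2, -1.8]
gripper_width: 26.6
```

Run:
```python
from h import *
s=read_state();print(s['clock'],s['position'],s['contact_force'],s['gripper_width'],yaw())
im=save('wrist','w8'); save('top','t8')
```

```text
9.5 [ 440.72163342 -116.56548893  239.97970506] [ 0.20443195  0.23217033 -1.8106356 ] 26.576021510448445 -0.2522736529492067
```

View pics/w8.png

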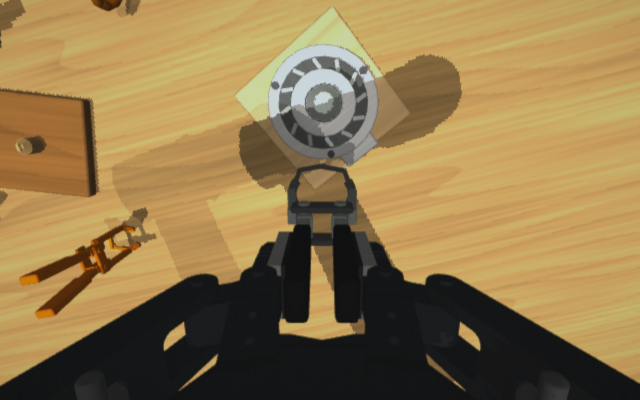

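View pics/t8.png

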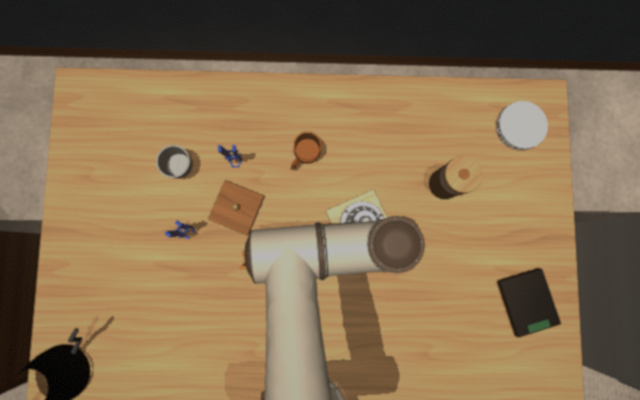

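The wrist view shows the hub top at (323,101), right ahead of the ring, whose bow is at (322,168). Next: measure both in this one view.

```bash
cat > meas.py <<'E'
from h import *
def meas(im,p,ya):
    L=loc(pts(im),p,ya)
    reg=np.zeros(L.shape[:2],bool); reg[:165]=1
    col=reg&(L[...,2]>99)&(L[...,2]<109); Q=L[col]
    Q=Q[(np.hypot(Q[:,0]-np.median(Q[:,0]),Q[:,1]-np.median(Q[:,1]))<40)]
    print('collar',len(Q),np.median(Q[:,2]).round(1),cv2.minEnclosingCircle(Q[:,:2].astype(np.float32)))
    h=reg&(L[...,2]>126)&(L[...,2]<133); Q=L[h]; print('hubtop',len(Q),Q.mean(0).round(2),np.ptp(Q,axis=0).round(1))
    h=reg&(L[...,2]>112)&(L[...,2]<133); Q=L[h]; print('hub',len(Q),Q.min(0).round(2),Q.max(0).round(2))
    r=(abs(L[...,0])<40)&(abs(L[...,1])<40)&(L[...,2]>p[2]-84)&(L[...,2]<p[2]-68)
    Q=L[r];z=np.median(Q[:,2]); Q=Q[abs(Q[:,2]-z)<3]; print('ring',len(Q),z,np.percentile(Q,[1,99],axis=0).round(1).tolist(),Q.min(0).round(1),Q.max(0).round(1))
    R=cv2.minAreaRect(Q[:,:2].astype(np.float32)); print(R)
E
python3 - <<'E'
from meas import *
im=dict(np.load('pics/w8.npz')); meas(im,[440.7,-116.6,240],-.2523)
L=loc(pts(im),[440.7,-116.6],-.2523)
W=im['depth']
# ring side edges: rows near sides
for z0 in(-75,):
  for xb in range(-4,27,3):
    m=(abs(L[...,1])<40)&(L[...,2]>158)&(L[...,2]<172)&(L[...,0]>=xb)&(L[...,0]<xb+3)
    q=L[m]
    if len(q): l=q[q[:,1]<0];r=q[q[:,1]>0]; print(xb,len(l),len(r),[(a[:,1].min().round(1),a[:,1].max().round(1),np.median(a[:,2]).round(1)) for a in(l,r) if len(a)])
E
```

```text
collar 2454 103.9 ((70.265869140625, 0.1289677917957306), 29.865816116333008)
hubtop 204 [ 7.0340e+01 -1.2000e-01  1.2747e+02] [22.5 22.6  4.3]
hub 1011 [ 55.53 -14.49 118.73] [ 85.12  14.58 130.34]
ring 520 166.81704559277074 [[-2.0, -25.8, 164.0], [24.7, 23.4, 169.1]] [ -3.9 -27.5 163.8] [ 25.3  24.4 169.7]
((10.891584396362305, -1.7081222534179688), (51.99805450439453, 28.684799194335938), 88.49188995361328)
-4 5 6 [(np.float64(-20.9), np.float64(-19.6), np.float64(167.2)), (np.float64(17.7), np.float64(18.8), np.float64(166.9))]
-1 5 1 [(np.float64(-27.5), np.float64(-20.8), np.float64(167.9)), (np.float64(18.3), np.float64(18.3), np.float64(168.1))]
2 6 3 [(np.float64(-21.5), np.float64(-20.7), np.float64(167.8)), (np.float64(19.0), np.float64(19.1), np.float64(167.8))]
5 27 31 [(np.float64(-27.2), np.float64(-19.8), np.float64(168.2)), (np.float64(17.5), np.float64(24.9), np.float64(168.0))]
8 42 40 [(np.float64(-26.3), np.float64(-18.3), np.float64(167.6)), (np.float64(15.9), np.float64(23.6), np.float64(167.8))]
11 37 32 [(np.float64(-24.8), np.float64(-19.1), np.float64(167.0)), (np.float64(16.5), np.float64(22.7), np.float64(167.7))]
14 17 21 [(np.float64(-22.3), np.float64(-18.3), np.float64(165.3)), (np.float64(15.8), np.float64(19.7), np.float64(167.8))]
17 29 28 [(np.float64(-20.6), np.float64(-10.0), np.float64(165.6)), (np.float64(9.7), np.float64(18.0), np.float64(167.8))]
20 84 79 [(np.float64(-19.8), np.float64(-0.1), np.float64(164.9)), (np.float64(0.7), np.float64(17.2), np.float64(166.8))]
23 42 23 [(np.float64(-13.7), np.float64(-0.1), np.float64(164.8)), (np.float64(0.7), np.float64(9.7), np.float64(165.5))]
```

>>> play_rows(targets=[{"gripper":1,"tx":0.08,"ty":0.002,"tz":0,"spin":0},{"gripper":1,"tx":0.18,"ty":0.004,"tz":0,"spin":0},{"gripper":1,"tx":0.25,"ty":0.004,"tz":0,"spin":0},{"gripper":1,"tx":0.274,"ty":0.004,"tz":0.04,"spin":0},{"gripper":1,"tx":0.274,"ty":0.004,"tz":0.08,"spin":0},{"gripper":1,"tx":0.274,"ty":0.004,"tz":0.08,"spin":0},{"gripper":1,"tx":0.274,"ty":0.004,"tz":0.08,"spin":0}])

```text
clock: 10.48
position: [506.5, -135.0, 220.4]
ee_rot: [0.992, -0.126, 0.0, 0.0]
contact_force: [0.6, 0.0, -2.5]
gripper_width: 25.9
```

Run:
```python
from meas import *
s=read_state();print(s['clock'],s['position'],s['contact_force'],s['gripper_width'],yaw())
im=save('wrist','w9'); cv2.imwrite('pics/w9c.png',cv2.resize(im['frame'][100:320,210:440,::-1],None,fx=2.6,fy=2.6))
im=save('side','s9'); cv2.imwrite('pics/s9c.png',cv2.resize(im['frame'][120:240,280:410,::-1],None,fx=4.5,fy=4.5))
```

```text
10.475 [ 506.49448565 -134.98774751  220.35970277] [ 0.60875307  0.01538132 -2.45533923] 25.852850303613565 -0.2524573461319059
```

View pics/w9c.png

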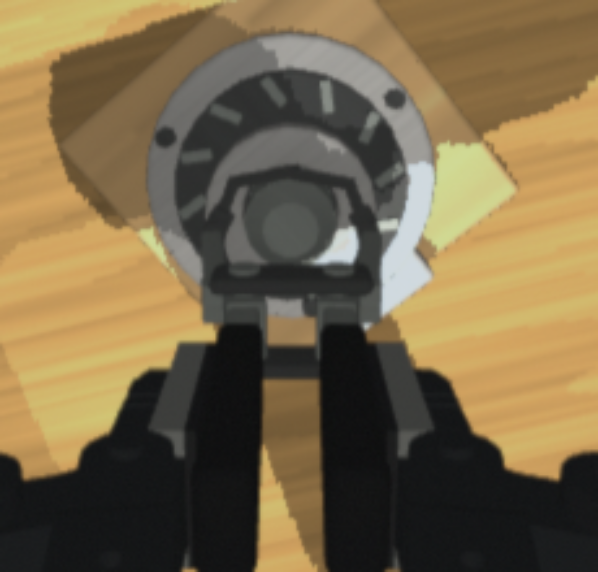

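View pics/s9c.png

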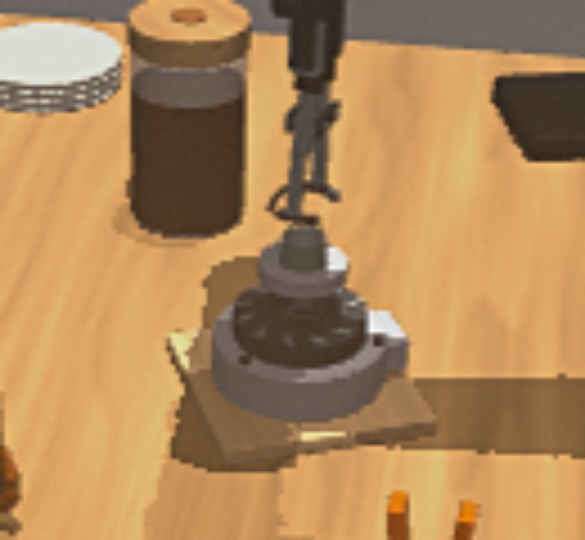

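The wrist crop shows the hub top at (292,225) inside the ring, which looks well centred. Now to get numbers from both cameras.

Run:
```python
from meas import *
p=[506.5,-135.0,220.4];ya=-.2524
for n in('w9','s9'):
    im=dict(np.load(f'pics/{n}.npz')); L=loc(pts(im),p,ya); 
    near=(np.hypot(L[...,0],L[...,1])<45)
    c=near&(abs(L[...,2]-104.5)<4); Q=L[c]; print(n,'collar',len(Q),np.median(Q[:,2]).round(1),cv2.minEnclosingCircle(Q[:,:2].astype(np.float32)))
    h=near&(L[...,2]>126)&(L[...,2]<133)&(np.hypot(L[...,0],L[...,1])<14); Q=L[h]; print('hubtop',len(Q),Q.mean(0).round(2),Q.min(0).round(1),Q.max(0).round(1))
    h=near&(L[...,2]>112)&(L[...,2]<122)&(np.hypot(L[...,0],L[...,1])<20); Q=L[h]; print('hubside',len(Q),Q.min(0).round(2),Q.max(0).round(2))
    r=near&(L[...,2]>140)&(L[...,2]<155);Q=L[r];z=np.median(Q[:,2]);Q=Q[abs(Q[:,2]-z)<4]; print('ring',len(Q),z,Q.min(0).round(1),Q.max(0).round(1),np.percentile(Q,[2,98],axis=0).round(1).tolist())
    j=near&(L[...,2]>155)&(L[...,2]<180);Q=L[j]; print('jaws',Q.min(0).round(1),Q.max(0).round(1))
```

```text
w9 collar 1316 104.0 ((4.904374122619629, -1.0853006839752197), 29.60672378540039)
hubtop 190 [  3.99  -1.31 127.48] [ -9.2 -12.4 126. ] [ 13.1  10.1 130. ]
hubside 434 [-10.52 -16.03 112.79] [ 16.48  12.87 122.  ]
ring 543 147.13083429711304 [ -3.9 -26.8 143.4] [ 25.2  25.  150.9] [[-0.6, -25.0, 143.9], [24.5, 22.8, 149.4]]
jaws [ -1.3 -26.7 155.2] [  6.9  24.4 180. ]
s9 collar 122 105.6 ((4.158838272094727, -1.4023520946502686), 31.549747467041016)
hubtop 18 [  1.11  -5.88 128.8 ] [ -8.4 -13.  126.7] [ 12.9   5.  131.9]
hubside 32 [-12.27 -17.29 112.28] [ 12.8    1.93 121.72]
ring 47 149.27107735180107 [-12.9 -26.7 146.2] [ 25.1  24.6 153.3] [[-12.6, -26.0, 146.3], [24.7, 24.4, 153.1]]
jaws [ -2.7 -26.6 155. ] [  8.5  23.9 179.8]
```

Ring at (2.1, -1.0) and hub at (2.0, -1.2) in the tool frame agree within 0.5 mm in both views, so I'm lowering over the hub to just above the collar.

>>> play_rows(targets=[{"gripper":1,"tx":0,"ty":0,"tz":0.03,"spin":0},{"gripper":1,"tx":0,"ty":0,"tz":0.06,"spin":0},{"gripper":1,"tx":0,"ty":0,"tz":0.09,"spin":0},{"gripper":1,"tx":0,"ty":0,"tz":0.12,"spin":0},{"gripper":1,"tx":0,"ty":0,"tz":0.14,"spin":0},{"gripper":1,"tx":0,"ty":0,"tz":0.14,"spin":0},{"gripper":1,"tx":0,"ty":0,"tz":0.14,"spin":0}])

```text
clock: 11.45
position: [507.1, -135.1, 185.4]
ee_rot: [0.992, -0.126, 0.0, 0.0]
contact_force: [0.0, 0.4, -2.0]
gripper_width: 26.6
```

Run:
```python
from meas import *
s=read_state();print(s['clock'],s['position'],s['contact_force'],s['wrist_torque'],s['gripper_width'],yaw())
im=save('wrist','w10'); cv2.imwrite('pics/w10c.png',cv2.resize(im['frame'][100:320,210:440,::-1],None,fx=2.6,fy=2.6))
im=save('side','s10'); cv2.imwrite('pics/s10c.png',cv2.resize(im['frame'][120:240,280:410,::-1],None,fx=4.5,fy=4.5))
```

```text
11.45 [ 507.06021175 -135.111724    185.37308317] [ 0.04428083  0.44454743 -2.03845069] [-0.03300235 -0.05895793 -0.015239  ] 26.5949656436839 -0.25271106857811726
```

View pics/w10c.png

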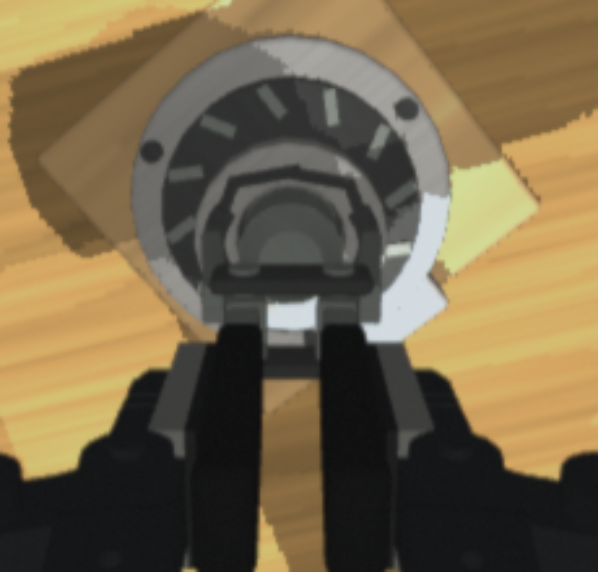

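View pics/s10c.png

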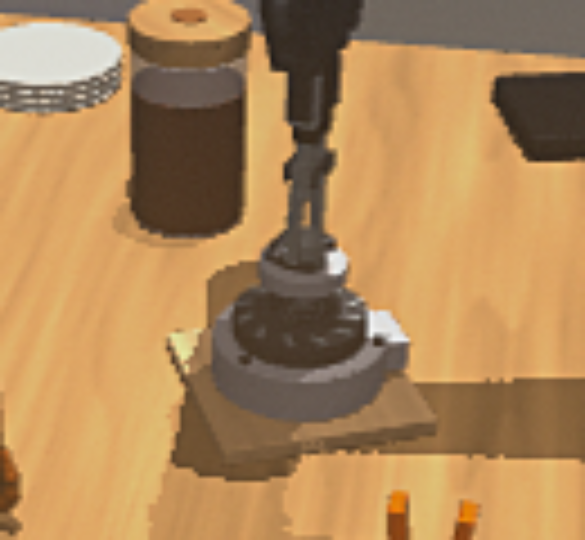

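Ring seated round the hub with no side force. Pressing down gradually.

>>> play_rows(targets=[{"gripper":1,"tx":0,"ty":0,"tz":0.016,"spin":0},{"gripper":1,"tx":0,"ty":0,"tz":0.032,"spin":0},{"gripper":1,"tx":0,"ty":0,"tz":0.046,"spin":0},{"gripper":1,"tx":0,"ty":0,"tz":0.06,"spin":0},{"gripper":1,"tx":0,"ty":0,"tz":0.06,"spin":0},{"gripper":1,"tx":0,"ty":0,"tz":0.06,"spin":0}])

```text
clock: 12.3
position: [507.5, -135.2, 171.3]
ee_rot: [0.992, -0.126, 0.001, 0.0]
contact_force: [-1.4, 0.9, 6.0]
gripper_width: 26.6
```

Run:
```python
from meas import *
s=read_state();print(s['clock'],s['position'],s['contact_force'],s['wrist_torque'],s['gripper_width'],yaw())
```

```text
12.3 [ 507.49176258 -135.15132065  171.25694809] [-1.40021322  0.85719451  5.97747509] [0.46204969 0.4369543  0.0083262 ] 26.559797297720046 -0.25224211072005803
```

>>> play_rows(targets=[{"gripper":1,"tx":0,"ty":0,"tz":0.008,"spin":0},{"gripper":1,"tx":0,"ty":0,"tz":0.012,"spin":0},{"gripper":1,"tx":0,"ty":0,"tz":0.012,"spin":0},{"gripper":1,"tx":0,"ty":0,"tz":0.012,"spin":0}])

```text
clock: 12.8
position: [507.6, -135.2, 169.3]
ee_rot: [0.992, -0.126, 0.001, 0.0]
contact_force: [-3.3, 1.9, 10.5]
gripper_width: 26.5
```

>>> play_rows(targets=[{"gripper":1,"tx":0,"ty":0,"tz":0.006,"spin":0},{"gripper":1,"tx":0,"ty":0,"tz":0.008,"spin":0},{"gripper":1,"tx":0,"ty":0,"tz":0.008,"spin":0},{"gripper":1,"tx":0,"ty":0,"tz":0.008,"spin":0}])

```text
clock: 13.3
position: [507.8, -135.3, 169.0]
ee_rot: [0.992, -0.125, 0.002, 0.0]
contact_force: [-5.9, 2.5, 17.6]
gripper_width: 26.8
```

Run:
```python
from meas import *
s=read_state();print(s['clock'],s['position'],s['contact_force'],s['wrist_torque'],s['gripper_width'],yaw())
im=save('wrist','w11'); cv2.imwrite('pics/w11c.png',cv2.resize(im['frame'][100:320,210:440,::-1],None,fx=2.6,fy=2.6))
im2=save('side','s11'); cv2.imwrite('pics/s11c.png',cv2.resize(im2['frame'][120:240,280:410,::-1],None,fx=4.5,fy=4.5))
p=s['position'];ya=yaw()
for n,i in(('w',im),('s',im2),('w10',dict(np.load('pics/w10.npz'))),('s10',dict(np.load('pics/s10.npz')))):
    L=loc(pts(i),p,ya); r=np.hypot(L[...,0]-2,L[...,1]+1)
    m=(r>26)&(r<29.5)&(L[...,2]>84)&(L[...,2]<108);q=L[m][:,2]; print(n,'collar rim z',len(q),np.percentile(q,[25,50,75]).round(1))
    m=(r>18)&(r<28)&(L[...,2]>88)&(L[...,2]<118)&(L[...,0]>18);q=L[m]; print('bow area z',np.percentile(q[:,2],[10,50,90]).round(1))
    m=(r<16)&(L[...,2]>122)&(L[...,2]<133); q=L[m]; print('hubtop',q.min(0),q.max(0))
```

```text
13.3 [ 507.78267441 -135.3246035   168.95970048] [-5.92993689  2.4914815  17.63239363] [1.23587136 1.71707946 0.06367697] 26.755525734055297 -0.25128691499586636
w collar rim z 570 [90.5 91.3 91.8]
bow area z [90.8 92.1 95.9]
hubtop [-13.04179959 -14.57062485 122.00315104] [ 15.76015787  12.95467328 129.59771345]
s collar rim z 52 [87.  91.1 92.9]
bow area z [91.1 95.  97.5]
hubtop [-13.30071394 -15.07095397 122.53562434] [ 15.2902676   10.9860102  130.21953486]
w10 collar rim z 586 [102.9 103.7 104.2]
bow area z [103.3 104.6 112. ]
hubtop [-12.81847405 -15.56770174 122.0011843 ] [ 14.94270618  12.46405075 129.81008539]
s10 collar rim z 61 [ 97.4 102.1 105.1]
bow area z [102.2 106.9 112.7]
hubtop [-11.66695166 -12.86533932 122.14862828] [ 14.81418353  13.38378202 129.74244979]
```

View pics/w11c.png

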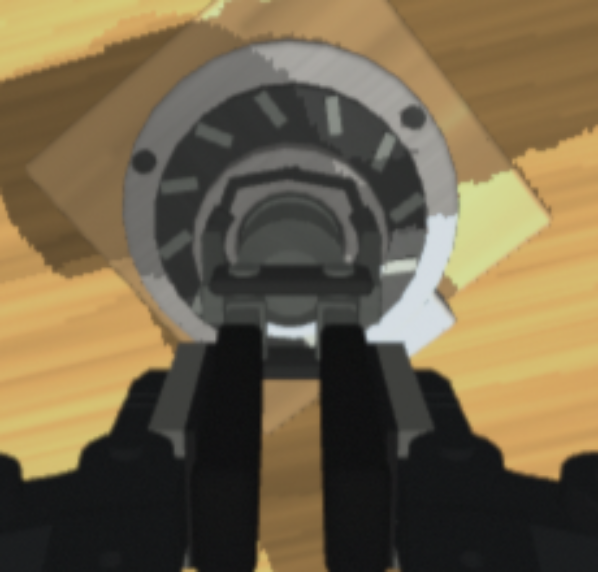

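View pics/s11c.png

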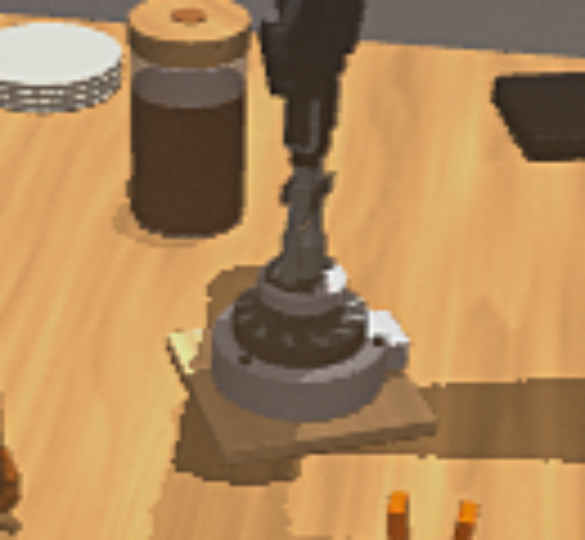

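The collar rim dropped from 103.7 to 91.3 mm (12.4 mm, its stop) and the force rose sharply to 17.6 N. I'll hold briefly to confirm it is steady.

>>> play_rows(targets=[{"gripper":1,"tx":0,"ty":0,"tz":0,"spin":0},{"gripper":1,"tx":0,"ty":0,"tz":0,"spin":0},{"gripper":1,"tx":0,"ty":0,"tz":0,"spin":0},{"gripper":1,"tx":0,"ty":0,"tz":0,"spin":0}])

```text
clock: 13.9
position: [507.8, -135.3, 169.0]
ee_rot: [0.992, -0.125, 0.002, 0.0]
contact_force: [-6.1, 3.9, 18.1]
gripper_width: 26.5
```

Run:
```python
from meas import *
s=read_state();print(s['clock'],s['position'],s['contact_force'],s['gripper_width'],abs(s['joint_vel']).max(),s['ee_rot'])
im=save('wrist','w12');p=s['position'];ya=yaw();L=loc(pts(im),p,ya)
r=np.hypot(L[...,0]-2,L[...,1]+1)
m=(r>26)&(r<29.5)&(L[...,2]>84)&(L[...,2]<108);print(np.median(L[m][:,2]))
m=(L[...,0]>3)&(L[...,0]<8)&(abs(L[...,1])>20)&(abs(L[...,1])<30)&(L[...,2]>100)&(L[...,2]<125);q=L[m];print('jaws y',q[:,1].min(),q[:,1].max())
m=(r<19)&(L[...,2]>100)&(L[...,2]<122);q=L[m];print('hub',q.min(0),q.max(0))
```

```text
13.9 [ 507.78673413 -135.31128415  168.9922335 ] [-6.11594612  3.93878714 18.0956834 ] 26.47441733030098 0.0008687019949999474 [ 9.92122497e-01 -1.25255034e-01  1.97248759e-03  4.87407147e-04]
91.28121394071493
jaws y -26.83356582398286 24.720954981065944
hub [-14.46252791 -19.48825821 100.23699986] [ 15.85328452  17.47062128 121.9994729 ]
```

Steady, jaws 51.5 mm over the outside (still fully spread), and the collar is at its stop. Handing in.

```bash
python3 -c "
from bench import *
print(job_done())"
```

```text
the job is handed in; nothing more can be done
None
```

I squeezed the pliers, lifted them off the stand, slid the spread ring over the hub and pressed the collar to its stop. I handed the job in at about 14 s while still holding; no verdict was reported.

**Last checks**
- **Collar:** its rim went from about 103.7 to 91.3 mm in the wrist depth, a travel of 12.4 mm against the 12.5 mm stop. The vertical force was about 18 N and steady, so the stop carries part of it.
- **Ring:** the jaws were 51.5 mm over the outside, which means fully spread. The ring was centred on the hub within about 0.5 mm just before I lowered it. I did not re-measure its centring at the bottom.
- **Rest:** joint speeds were about 0, the tool tilt was about 0.2 degrees, and the grip was steady.

**What failed or disagreed**
- **First grasp:** I closed on only the handle tops, because the real fingertips sit about 40 mm higher than the reported TCP implies (seen in both side and wrist depth). I opened, went 40 mm lower and gripped again.
- **Gripper reading:** it showed 26.5 mm where 30 mm was expected, although the images showed the handles parallel.
- **Camera offset:** the wrist and top cameras differed by about 2 mm, so I aligned ring and hub within the same view.
- **Side force:** about 7 N of sideways force remained at the end.

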